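# Gauge the opening of the leaf press

## Task

The seedling cup standing in front of the leaf press is in the way: lift it, keeping it upright, into the empty well of the white planting tray and let go of it there. Then pick up the taper gauge by its black handle and slide its blade, level and straight, into the gap between the press's two plates until it drags snugly on both, without forcing the sprung upper plate up by more than a couple of millimetres. Finish while still holding the gauge at that depth, handle clear of the table, and leave everything else where it is.

Things in the scene. Friction and masses are not known exactly. Their poses are not given: they have to be found in the camera images.
- press: Leaf press fixed to the table: grey block 100 mm deep (x), 130 wide (y), its top an aluminium lower plate at 40 mm height; steel posts 110 mm high 80 mm left and right of the middle (feet out to 97); bridge 190 wide, 30 deep over the middle with a black knob (top at about 120 mm). Origin: centre of underside; z up; +x points level into the gap from its open front: blades slide in along +x.
- press_mouth (a point): Middle of the lower plate's top front edge, 50 mm before the press's centre and 40 mm above the table: the lower lip of the gap. Axes as the press (+x into the gap, z up).
- press_plate: Upper plate of the press, aluminium, 100 x 120 x 6 mm, right above the lower plate, front edges flush. Origin: centre of its underside. The parallel gap below it is 5.5 to 8 mm, different each time. It moves only straight up, is pressed on a stop by its weight and a spring with 3.6 N, and by 1.2 N more per mm of lift (at most 8 mm).
- gauge: Taper gauge lying flat, 155 mm long, 100 g: black handle 60 (x) x 20 x 36 mm high and steel blade 24 mm wide along +x, undersides flush. Blade 2 mm thick at the tip, 1 mm more each 10 mm (top face slopes), free length 95. Origin: centre of handle's underside; z up. Friction on the plates about 0.6: once the upper plate bears on it, the push along it rises by 3 to 5 N within a few mm: snug.
- gauge_tip (a point): Middle of the blade tip's lower edge, 125 mm ahead (+x) of the gauge's origin, at the height of its underside.
- cup: Seedling cup to be cleared, on the table 55 to 70 mm in front of the press's mouth: black, round, 42 mm across (foot 38), 50 mm high, 80 g, with a pale plug and a small green sprout up to 72 mm (the sprout does not hinder a gripper). Origin: centre of underside, z up.
- tray: White planting tray fixed to the table, 250 (x) x 90 (y) x 30 mm high, with three round wells 52 mm wide, 20 mm deep (floor 10 mm above the table) in a row along x, 82 mm apart. The middle and -x wells hold planted cups (tops 60 mm above the table); the +x end well is empty. Origin: centre of underside.
- tray_well (a point): Centre of the empty well's mouth, on the tray's top face (30 mm above the table), 82 mm from the tray's centre along its +x. A cup seated in it stands 20 mm below this point.
- cup_b: Planted cup in the tray's middle well, like the one to be cleared: leave it.
- cup_c: Planted cup in the tray's -x end well: leave it.
- meter: White hand-held meter with a probe, about 220 mm long, 24 mm high, origin under the meter box: leave it.
- beaker: Clear beaker 64 mm wide, 85 mm high, origin under its centre: leave it.
- eraser: Grey board eraser 105 x 46 x 30 mm, left of the press: leave it.
- marker: Green marker 125 mm long, on the open workbook: leave it.
- jar: Amber glass jar 56 mm wide, 85 mm high, beyond the tray: leave it.

How it is judged:
By the outcome, as a careful person would: the job done as asked, in the order asked, and still so for the second after the job is handed in, while the arm keeps its last pose, push and grip.
It also fails if it takes over 72 s, if anything falls off the work surface, if the arm or the gripper's body presses on something with over 40 N, if the wrist force passes 120 N, or if a joint passes its speed limit or range.

## Robot

A 6-joint arm with a two-finger parallel gripper is mounted at the origin on the work surface. World frame = base frame: x ahead of the robot, y to its left, z up, the work surface at z = 0. Lengths are in mm, angles in rad, forces in N, time in s.
With the tool pointing down it reaches from about 350 to 775 mm from the base axis. Payload 7.3 kg.
Tool frame: the origin (TCP) lies on the centre line of the jaws, within the pads' length; the fingertips stand 17 mm ahead of it and the grasp point (between the pads) lies 2 mm behind it; z points along the fingers, y is the line along which they close (so a half turn about z gives the same grasp; the last joint's range is limited). The gripper opens to 92 mm and grips with 3 to 60 N. Pads are 19 mm wide; open, the fingers measure 130 mm over their backs; the gripper's body (75 mm by 190 mm) begins 47 mm behind the grasp point.
Start: joints at [1.066, 0.342, 1.524, -0, 1.275, -0.146], TCP at [184.34, 491.591, 243.741] pointing down, gripper open.
Joint ranges: [-2.53, 2.53], [-0.77, 2.02], [0.04, 2.7], [-1, 4.14], [0.28, 2.66], [-3.11, 3.11]. Speed limits (rad/s): [2.57, 2.57, 3.14, 3.14, 3.14, 3.14].

## Interface

Orientations are given as [roll, pitch, yaw] about the fixed x, y, z axes, in that order (R = Rz(yaw) Ry(pitch) Rx(roll)).
In Python, from plant import bot gives the robot as it stands. The module is installed in compiled form; this text tells all that it offers.
- The arm moves only by the shell command python3 -m pendant 'ROWS'. ROWS is JSON, a list of rows, each a list of 3 entries, a list of its own where there are three numbers: the shift along the world's x, y, z as a fraction of full scale, then the turn, a rotation vector about the world's x, y, z as a fraction of full scale, then the opening, from -1 (shut) to 1 (fully open), so that 0 is half open. In form: [[[tx, ty, tz], [rx, ry, rz], claw], ...]. A call has exactly 10 rows; each row shifts and turns the commanded pose from where the row before left it; what a row does not reach is not made up. Full scale, the value 1, is 30 mm for a shift and 0.12 rad for a turn. A row lasts 1/12 s, in which the tool goes at most 41.7 mm and 7.16 degrees, less where a joint would pass 70% of its speed; a pose out of reach is approached as far as the arm can. A call with a number of a shift or a turn outside -1 to 1 is refused whole. A call with a gripper value outside its range is refused whole. The fingers move at their own pace and stop on an object; the grip force is fixed at half the most. Time passes only in rows, so rows that do not move let the fingers close, or fill a call up. It gives the time, the measured TCP pose, the force, the opening and the grip force at its end, in the units of the state.
- bot.get_obs(): the state, without advancing time (a new reading comes with each control period).
- bot.capture(name): name is "side" or "top" or "wrist"; returns the picture (384x512x3 uint8, blue, green, red); there is no depth.
- bot.camera_params(name): a dict with "fovy" (degrees; the focal length in pixels is half the picture's height over the tangent of half this angle, whatever the lens; pixels are square), "cx", "cy" (the principal point, pixels), "camera_from_world" (4x4, takes a point from world to camera coordinates). Camera axes: x right, y down, z forward; pixel columns grow to the right and rows downward; lengths in mm; the calibration is good to about 2 mm. The wrist camera is an equidistant fisheye: a pixel r from the principal point sees the ray r / f radians off the axis. A picture is of the moment at which its call begins: read the wrist's pose just before it. camera_params takes no time and is no camera call; for the wrist camera it gives the pose at the moment of the call.
- bot.close_job(): hands the job in; it is judged then, once.
The state is a dict: "time": time; "joint_positions": joint angles; "dq": joint speeds; "tau": joint torques, N m; "tool_pos": TCP position; "tcp_rot": TCP orientation; "contact_force": force on the tool from outside, world axes, zero at the start; "moment": the same for the moment, N m; "grip_width": finger opening in mm; "finger_force": force on a finger pad.
Only numpy, scipy, OpenCV 4.12 (cv2) and the standard library are available. Lean on these libraries where they do the work, as an engineer would, in place of code of your own. Each camera call takes 0.05 s, during which the arm holds its last target. There are 200 camera calls.

## Working session

There is one attempt and no reset: what is moved stays moved. The work goes in short steps, Python scripts to look and compute and a shell command to move; the robot and the scene stay as the last step left them, time stands still between calls to the robot, and variables do not carry over. Pictures are saved under pics/ and viewed, at most 10 in all, crops included, and the job is handed in when it is done.

```bash
mkdir -p pics
python3 - <<'E'
from plant import bot
import cv2,numpy as np
o=bot.get_obs();print(o)
for n in("side","top","wrist"):
    p=bot.camera_params(n);print(n,p["fovy"],p["cx"],p["cy"],np.round(p["camera_from_world"],3).tolist())
    i=bot.capture(n);cv2.imwrite(f"pics/{n}0.png",i)
a=cv2.imread("pics/top0.png");cv2.imwrite("pics/top0b.png",cv2.resize(a,(800,600),interpolation=cv2.INTER_CUBIC))
a=cv2.imread("pics/side0.png");cv2.imwrite("pics/side0b.png",cv2.resize(a,(800,600),interpolation=cv2.INTER_CUBIC))
E
```

```text
{'time': 0.0, 'joint_positions': array([ 1.06602895e+00,  3.42723085e-01,  1.52500738e+00, -7.76747031e-06,
        1.27537124e+00, -1.45996510e-01]), 'dq': array([ 0.00030989,  0.00044072,  0.0001852 , -0.00040819,  0.00099553,
        0.00124202]), 'tau': array([ 2.35658053e-04, -4.31244636e+01, -2.44223374e+01,  7.19522615e-02,
        5.58570900e-02, -1.06015680e-04]), 'tool_pos': array([184.13891548, 491.25366723, 243.04810717]), 'tcp_rot': array([-3.14009858e+00, -2.12185236e-04,  2.78282390e+00]), 'contact_force': array([-0.89144477,  0.70948827,  0.70618665]), 'moment': array([-0.01405316, -0.04425089,  0.00355151]), 'finger_force': 0.0, 'grip_width': 91.59158866036906}
side 47.66973557064178 263.07061116739357 189.67412361264735 [[0.782, -0.623, 0.001, -440.944], [-0.432, -0.543, -0.72, 302.047], [0.449, 0.563, -0.694, 1223.683], [0.0, 0.0, 0.0, 1.0]]
top 57.84055342308315 255.45605697842083 190.81659862832888 [[-0.004, -1.0, -0.014, 31.894], [-0.983, 0.006, -0.182, 580.25], [0.182, 0.013, -0.983, 852.922], [0.0, 0.0, 0.0, 1.0]]
wrist 65.70646984690485 255.64490870148902 191.03621492321224 [[0.352, 0.936, -0.0, -525.239], [0.906, -0.34, 0.253, -28.696], [0.237, -0.089, -0.967, 388.091], [0.0, 0.0, 0.0, 1.0]]
```

View pics/top0b.png

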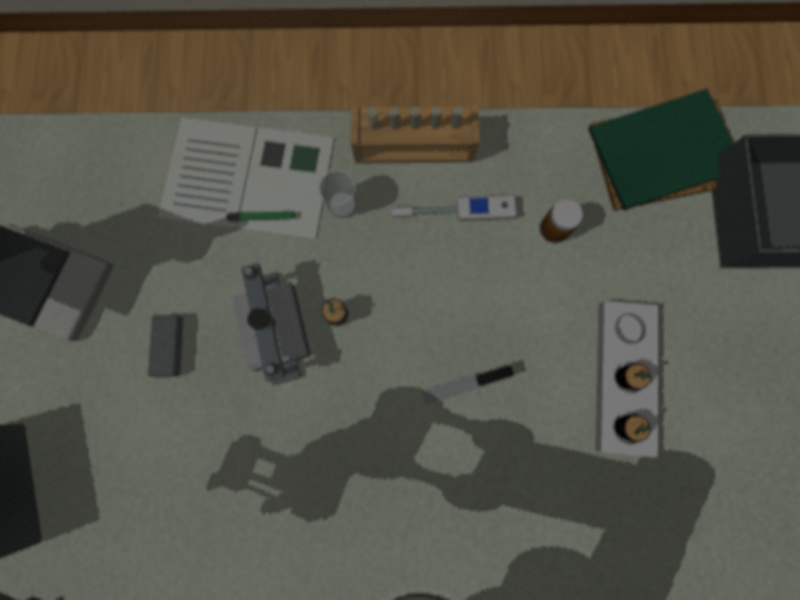

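View pics/side0b.png

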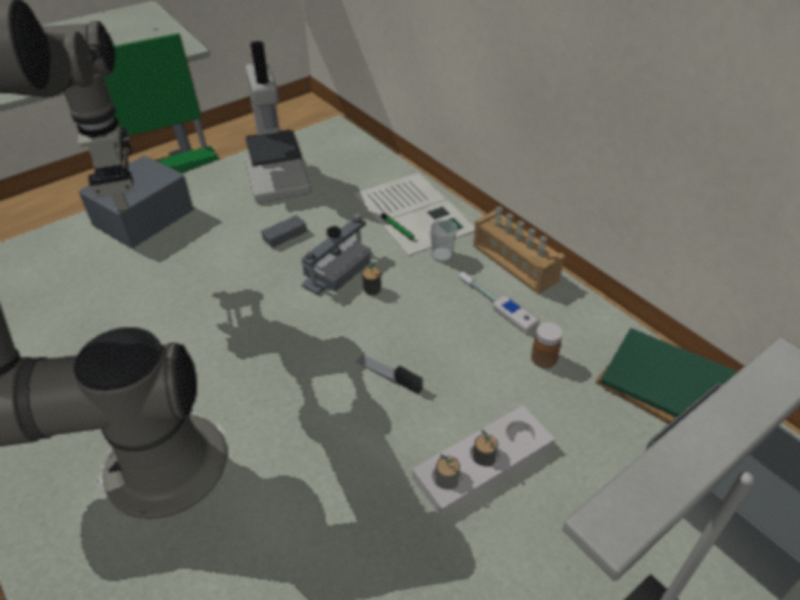

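```bash
cat > h.py <<'E'
import cv2,numpy as np
from plant import bot
def ray(n,uv,p=None):
    p=p or bot.camera_params(n);f=192/np.tan(np.radians(p["fovy"])/2)
    d=(np.array(uv,float)-[p["cx"],p["cy"]])/f
    if n=="wrist":
        r=np.hypot(*d);d=d*(np.tan(r)/r if r>1e-9 else 1)
    T=np.array(p["camera_from_world"]);R=T[:3,:3]
    return -R.T@T[:3,3],R.T@np.r_[d,1]
def onz(n,uv,z,p=None):
    c,d=ray(n,uv,p);return c+d*(z-c[2])/d[2]
def proj(n,X,p=None):
    p=p or bot.camera_params(n);f=192/np.tan(np.radians(p["fovy"])/2)
    c=np.array(p["camera_from_world"])@np.r_[X,1]
    q=c[:2]/c[2]
    if n=="wrist": r=np.hypot(*q);q=q*np.arctan(r)/r
    return q*f+[p["cx"],p["cy"]]
def cross(n1,u1,n2,u2,p1=None,p2=None):
    a,d=ray(n1,u1,p1);b,e=ray(n2,u2,p2);d/=np.linalg.norm(d);e/=np.linalg.norm(e)
    s=np.linalg.lstsq(np.c_[d,-e],b-a,rcond=None)[0];P,Q=a+s[0]*d,b+s[1]*e
    return (P+Q)/2,np.linalg.norm(P-Q)
E
python3 - <<'E'
from h import *
S=1.5625
def show(l,n,u,z):print(l,np.round(onz(n,np.array(u)/S,z),1))
show("cup","top",(335,309),50);show("cup s","side",(372,272),50)
show("well","top",(630,328),30);show("well s","side",(521,432),30)
for u in[(603,300),(661,303),(658,457),(598,453)]:show("tray","top",u,30)
show("knob","top",(260,318),120);show("knob s","side",(334,232),120)
show("feA","top",(297,277),46);show("feB","top",(308,355),46)
a=cv2.imread("pics/top0.png");g=cv2.imread("pics/side0.png")
c1=cv2.resize(a[165:265,145:345],(800,400),interpolation=cv2.INTER_CUBIC)
cv2.imwrite("pics/c1.png",cv2.convertScaleAbs(c1,alpha=1.8))
c2=cv2.resize(g[130:260,175:295],(554,600),interpolation=cv2.INTER_CUBIC)
cv2.imwrite("pics/c2.png",cv2.convertScaleAbs(c2,alpha=1.8))
E
```

```text
cup [563.3 136.3  50. ]
cup s [564.6 141.3  50. ]
well [ 531.  -359.8   30. ]
well s [ 531.6 -362.1   30. ]
tray [ 579.3 -318.    30. ]
tray [ 573.5 -415.6   30. ]
tray [ 321.2 -387.8   30. ]
tray [ 327.7 -291.8   30. ]
knob [538.4 242.4 120. ]
knob s [533.2 237.  120. ]
feA [619.5 202.5  46. ]
feB [487.1 180.2  46. ]
```

View pics/c1.png

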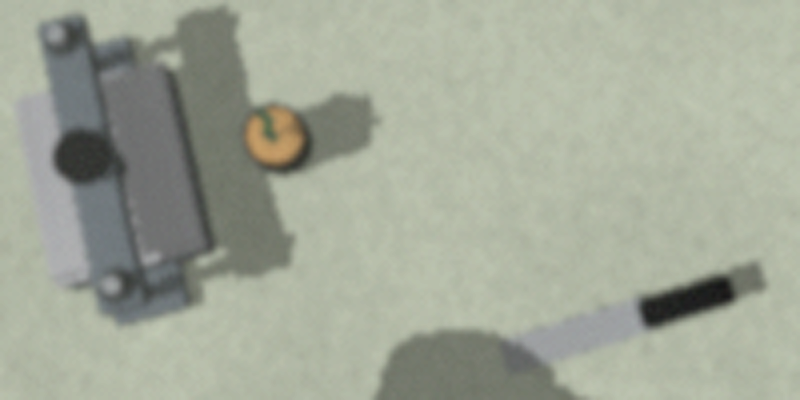

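Run:
```python
from h import *
def big(m):
    c,_=cv2.findContours(m.astype(np.uint8),0,1);return sorted(c,key=cv2.contourArea)[::-1]
P={n:bot.camera_params(n) for n in("top","side")}
I={n:cv2.imread(f"pics/{n}0.png") for n in P}
# crop c1 boxes
def sub(n,x0,y0,x1,y1):return I[n][y0:y1,x0:x1].astype(int),np.array([x0,y0])
pl={}
for n,b in(("top",(200,185,230,215)),("side",(228,160,250,195))):
    a,o=sub(n,*b);m=(a[...,2]-a[...,0]>25)
    (x,y),r=cv2.minEnclosingCircle(big(m)[0]);pl[n]=np.array([x,y])+o
    print(n,"plug",pl[n],r,onz(n,pl[n],49,P[n]).round(1))
print("plug x",cross("top",pl["top"],"side",pl["side"]))
for n,b in(("top",(295,225,340,255)),("side",(225,220,275,255))):
    a,o=sub(n,*b);m=(a.max(2)<40);c=big(m)[0];r=cv2.minAreaRect(c)
    print(n,"handle",r[0]+o,r[1],onz(n,np.array(r[0])+o,36 if n=="top" else 25,P[n]).round(1))
    bp=cv2.boxPoints(r)+o;print([onz(n,q,36,P[n]).round(1)[:2].tolist() for q in bp])
f=lambda u,v,z:onz("top",(145+u/4,165+v/4),z,P["top"]).round(1)
print("edge",f(165,65,51),f(212,247,51),"knob",f(83,155,120),"tip",f(503,362,0),"posts",f(60,38,110),f(115,288,110))
```

```text
top plug [213.10000038 198.5       ] 7.1176838874816895 [561.5 139.8  49. ]
side plug [237.  174.5] 5.2202534675598145 [560.9 142.8  49. ]
plug x (array([560.21868225, 139.93238637,  51.59840511]), np.float64(2.032815349643116))
top handle [316.43772316 239.80071259] (6.084810256958008, 22.430280685424805) [ 453.8 -128.1   36. ]
[[452.8, -98.1], [469.8, -154.0], [454.8, -158.0], [438.0, -102.3]]
side handle [260.69230652 243.46153641] (18.30510711669922, 7.765803337097168) [ 446.5 -135.6   25. ]
[[422.2, -118.5], [448.1, -106.4], [459.6, -166.5], [434.1, -177.5]]
edge [607.7 211.3  51. ] [487.8 177.1  51. ] knob [537.9 243.9 120. ] tip [414.3 -10.6   0. ] posts [612.5 264.1 110. ] [458.9 224.  110. ]
```

View pics/c2.png

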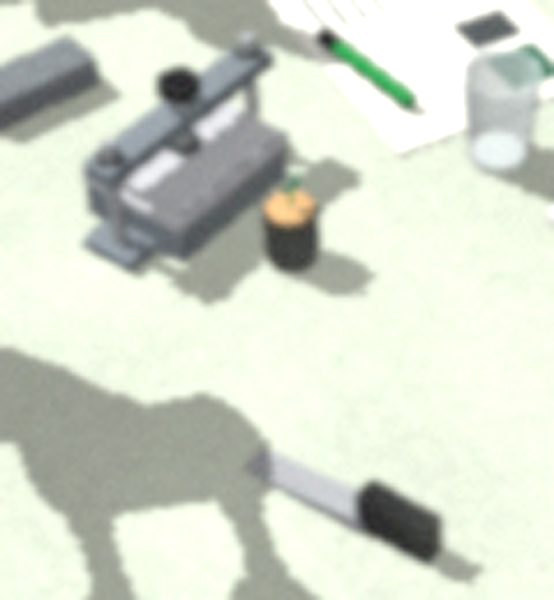

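```bash
R='[[0.627,-0.584,0],[0,0,-0.396],1]'
python3 -m pendant '[[[0.627,-0.584,0],[0,0,-0.396],1],[[0.627,-0.584,0],[0,0,-0.396],1],[[0.627,-0.584,0],[0,0,-0.396],1],[[0.627,-0.584,0],[0,0,-0.396],1],[[0.627,-0.584,0],[0,0,-0.396],1],[[0.627,-0.584,0],[0,0,-0.396],1],[[0.627,-0.584,0],[0,0,-0.396],1],[[0.627,-0.584,0],[0,0,-0.396],1],[[0.627,-0.584,0],[0,0,-0.396],1],[[0.627,-0.584,0],[0,0,-0.396],1]]'
python3 -m pendant '[[[0.627,-0.584,0],[0,0,-0.396],1],[[0.627,-0.584,0],[0,0,-0.396],1],[[0.627,-0.584,0],[0,0,-0.396],1],[[0.627,-0.584,0],[0,0,-0.396],1],[[0.627,-0.584,0],[0,0,-0.396],1],[[0.627,-0.584,0],[0,0,-0.396],1],[[0.627,-0.584,0],[0,0,-0.396],1],[[0.627,-0.584,0],[0,0,-0.396],1],[[0.627,-0.584,0],[0,0,-0.396],1],[[0.627,-0.584,0],[0,0,-0.396],1]]'
python3 - <<'E'
from h import *
import json
o=bot.get_obs();print(o["time"],o["tool_pos"],o["tcp_rot"],o["joint_positions"].round(3))
p=bot.camera_params("wrist");i=bot.capture("wrist");cv2.imwrite("pics/w1.png",i)
json.dump({k:np.array(v).tolist() for k,v in p.items()},open("w1.json","w"))
for n,X in dict(plug=(560.5,140.5,50),mouthL=(548,195,46),knob=(537,244,120)).items():print(n,proj("wrist",X,p).round(1))
cv2.imwrite("pics/w1b.png",cv2.convertScaleAbs(cv2.resize(i,(800,600),interpolation=cv2.INTER_CUBIC),alpha=1.6))
E
```

```text
time: 0.98
tool_pos: [373.1, 315.3, 243.5]
tcp_rot: [-3.141, -0.0, 2.305]
contact_force: [-0.6, 0.2, 1.5]
grip_width: 92.0
finger_force: 0.0
time: 1.82
tool_pos: [561.2, 140.2, 243.4]
tcp_rot: [-3.141, -0.0, 1.83]
contact_force: [-0.4, 1.1, -0.1]
grip_width: 92.0
finger_force: 0.0
1.8167 [561.21216666 140.15026396 243.41139648] [-3.14101474e+00 -1.13925601e-04  1.82993995e+00] [ 0.112  0.441  1.372  0.     1.329 -0.147]
plug [256.4 175.9]
mouthL [258.1 126.7]
knob [260.8  73.6]
```

View pics/w1b.png

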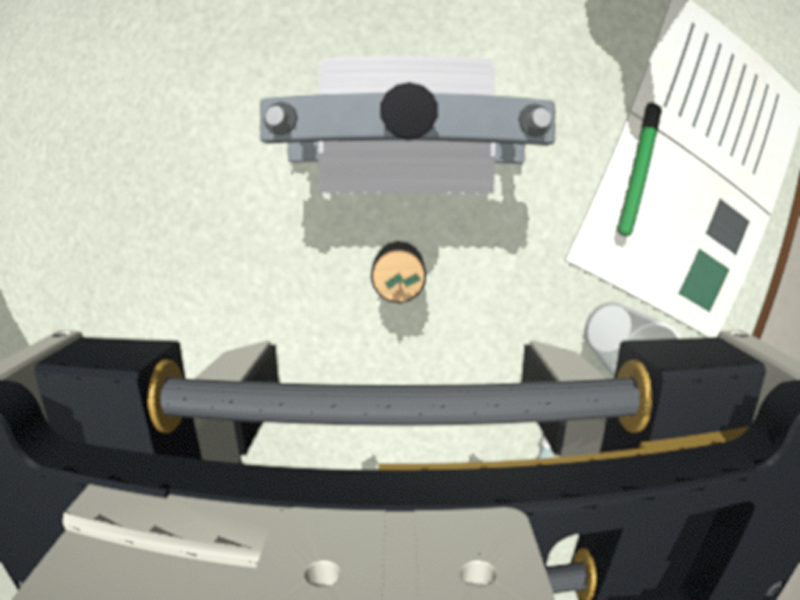

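Run:
```python
from h import *
import json
p=json.load(open("w1.json"));i=cv2.imread("pics/w1.png").astype(int)
a=i[150:200,225:285];m=(a[...,2]-a[...,0]>25).astype(np.uint8)
c,_=cv2.findContours(m,0,1);(x,y),r=cv2.minEnclosingCircle(max(c,key=cv2.contourArea))
print("plug",x+225,y+150,r,onz("wrist",(x+225,y+150),49,p).round(1))
s=lambda u,v,z:onz("wrist",(u/1.5625,v/1.5625),z,p).round(1)
A,B=s(320,192,52.5),s(493,192,52.5);print("edge",A,B,(A+B)/2,np.linalg.norm(A-B),np.arctan2(*(B-A)[[1,0]])+np.pi/2)
A,B=s(278,115,112),s(540,117,112);print("posts",A,B,(A+B)/2,np.linalg.norm(A-B),np.arctan2(*(B-A)[[1,0]])+np.pi/2)
A,B=s(320,192,52.5),s(320,60,52.5)
print("knob",s(408,110,120))
```

```text
plug 254.5504207611084 176.0672264099121 16.733196258544922 [558.5 139.6  49. ]
edge [489.3 184.9  52.5] [608.5 216.7  52.5] [548.9 200.8  52.5] 123.36887776096529 1.8315031462778646
posts [462.9 228.1 112. ] [612.1 267.1 112. ] [537.5 247.6 112. ] 154.21296962318058 1.826469769318629
knob [536.6 246.8 120. ]
```

```bash
python3 -m pendant '[[[-0.05,0,-0.75],[0,0,0],1],[[0,0,-0.75],[0,0,0],1],[[0,0,-0.75],[0,0,0],1],[[0,0,-0.75],[0,0,0],1],[[0,0,-0.75],[0,0,0],1],[[0,0,-0.75],[0,0,0],1],[[0,0,-0.75],[0,0,0],1],[[0,0,-0.75],[0,0,0],1],[[0,0,-0.75],[0,0,0],1],[[0,0,0],[0,0,0],1]]'
python3 -m pendant '[[[0,0,0],[0,0,0],-1],[[0,0,0],[0,0,0],-1],[[0,0,0],[0,0,0],-1],[[0,0,0],[0,0,0],-1],[[0,0,0],[0,0,0],-1],[[0,0,0],[0,0,0],-1],[[0,0,0],[0,0,0],-1],[[0,0,0],[0,0,0],-1],[[0,0,0],[0,0,0],-1],[[0,0,0],[0,0,0],-1]]'
```

```text
time: 2.7
tool_pos: [555.9, 140.9, 36.9]
tcp_rot: [-3.133, -0.001, 1.833]
contact_force: [-0.2, -0.1, 0.1]
grip_width: 91.8
finger_force: 0.0
time: 3.53
tool_pos: [559.1, 141.2, 41.5]
tcp_rot: [3.141, 0.0, 1.832]
contact_force: [-0.5, -0.2, 2.4]
grip_width: 41.3
finger_force: 30.0
```

```bash
python3 -m pendant '[[[0,0,0.3],[0,0,0],-1],[[0,0,0.6],[0,0,0],-1],[[0,0,0.6],[0,0,0],-1],[[0,0,0.6],[0,0,0],-1],[[0,0,0.6],[0,0,0],-1],[[0,0,0.6],[0,0,0],-1],[[0,0,0.6],[0,0,0],-1],[[0,0,0.3],[0,0,0],-1],[[0,-0.4,0],[0,0,-0.4],-1],[[0,-0.8,0],[0,0,-0.8],-1]]'
python3 -m pendant '[[[-0.05,-0.8,0],[0,0,-0.8],-1],[[-0.05,-0.8,0],[0,0,-0.8],-1],[[-0.05,-0.8,0],[0,0,-0.8],-1],[[-0.05,-0.8,0],[0,0,-0.8],-1],[[-0.05,-0.8,0],[0,0,-0.8],-1],[[-0.05,-0.8,0],[0,0,-0.8],-1],[[-0.05,-0.8,0],[0,0,-0.8],-1],[[-0.05,-0.8,0],[0,0,-0.8],-1],[[-0.05,-0.8,0],[0,0,-0.8],-1],[[-0.05,-0.8,0],[0,0,-0.8],-1]]'
python3 -m pendant '[[[-0.05,-0.8,0],[0,0,-0.8],-1],[[-0.05,-0.8,0],[0,0,-0.8],-1],[[-0.05,-0.8,0],[0,0,-0.8],-1],[[-0.05,-0.8,0],[0,0,-0.8],-1],[[-0.05,-0.8,0],[0,0,-0.8],-1],[[-0.05,-0.8,0],[0,0,-0.8],-1],[[-0.05,-0.8,0],[0,0,-0.8],-1],[[-0.05,-0.5,0],[0,0,-0.8],-1],[[0,-0.2,0],[0,0,-0.4],-1],[[0,0,0],[0,0,0],-1]]'
python3 - <<'E'
from h import *
import json
o=bot.get_obs();print(o["time"],o["tool_pos"],o["tcp_rot"],o["joint_positions"].round(3))
p=bot.camera_params("wrist");i=bot.capture("wrist");cv2.imwrite("pics/w2.png",i)
json.dump({k:np.array(v).tolist() for k,v in p.items()},open("w2.json","w"))
cv2.imwrite("pics/w2b.png",cv2.convertScaleAbs(cv2.resize(i,(800,600),interpolation=cv2.INTER_CUBIC),alpha=1.6))
t=bot.capture("top");cv2.imwrite("pics/t2.png",t)
E
```

```text
time: 4.37
tool_pos: [559.1, 106.8, 168.1]
tcp_rot: [3.14, -0.001, 1.689]
contact_force: [-0.3, -0.6, -1.0]
grip_width: 41.0
finger_force: 30.0
time: 5.2
tool_pos: [543.6, -135.9, 167.1]
tcp_rot: [-3.141, 0.0, 0.724]
contact_force: [0.5, -0.4, -0.1]
grip_width: 41.5
finger_force: 30.0
time: 6.03
tool_pos: [531.4, -325.4, 166.7]
tcp_rot: [3.142, 0.001, -0.091]
contact_force: [0.0, -0.7, 0.6]
grip_width: 41.4
finger_force: 30.0
6.0333 [ 531.42947874 -325.41375346  166.72061767] [ 3.14152981e+00  6.60016898e-04 -9.13753908e-02] [-0.672  0.585  1.345 -0.     1.212  0.99 ]
```

View pics/w2b.png

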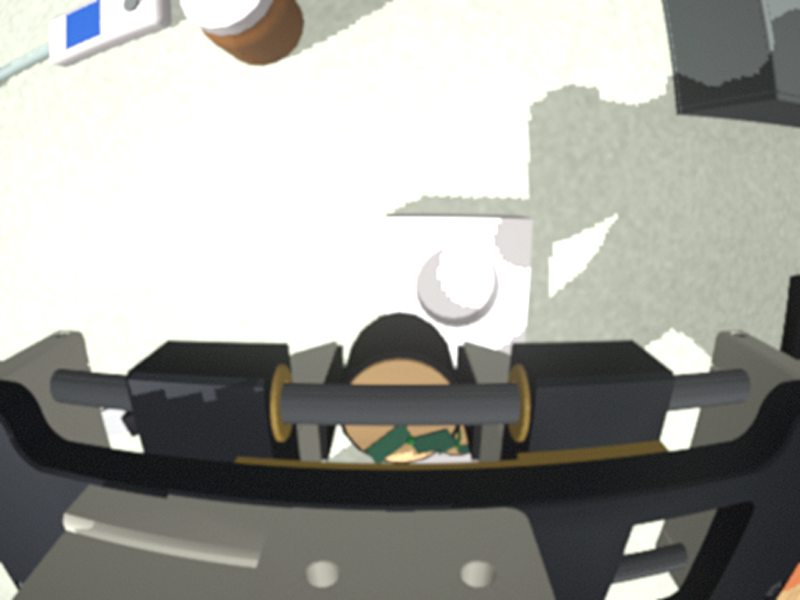

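Run:
```python
from h import *
import json
p=json.load(open("w2.json"))
s=lambda u,v,z:onz("wrist",(u/1.5625,v/1.5625),z,p).round(1)
for q in[(457,285),(417,286),(497,286),(457,247),(457,325)]:print(s(*q,30))
print("tray end",s(388,216,30),s(532,217,30), "cup foot proj", proj("wrist",(531.4,-325.4,125),p)*1.5625)
```

```text
[ 530.5 -359.4   30. ]
[ 532.1 -334.8   30. ]
[ 527.6 -384.4   30. ]
[ 554.  -360.9   30. ]
[ 504.7 -357.8   30. ]
tray end [ 576.3 -321.3   30. ] [ 569.  -408.6   30. ] cup foot proj [402.48727382 342.72532723]
```

```bash
python3 -m pendant '[[[-0.03,-0.4,0],[0,0,0],-1],[[0,-0.5,0],[0,0,0],-1],[[0,-0.25,-0.2],[0,0,0],-1],[[0,0,-0.4],[0,0,0],-1],[[0,0,-0.6],[0,0,0],-1],[[0,0,-0.6],[0,0,0],-1],[[0,0,-0.6],[0,0,0],-1],[[0,0,-0.4],[0,0,0],-1],[[0,0,-0.3],[0,0,0],-1],[[0,0,-0.2],[0,0,0],-1]]'
python3 -m pendant '[[[0,0,0],[0,0,0],-1],[[0,0,-0.1],[0,0,0],-1],[[0,0,-0.1],[0,0,0],-1],[[0,0,-0.1],[0,0,0],-1],[[0,0,-0.1],[0,0,0],-1],[[0,0,-0.05],[0,0,0],-1],[[0,0,-0.02],[0,0,0],-1],[[0,0,0],[0,0,0],-1],[[0,0,0],[0,0,0],-1],[[0,0,0],[0,0,0],-1]]'
```

```text
time: 6.97
tool_pos: [530.9, -358.0, 67.0]
tcp_rot: [-3.141, 0.001, -0.087]
contact_force: [-0.6, 0.4, -0.2]
grip_width: 41.4
finger_force: 30.0
time: 7.8
tool_pos: [531.2, -358.4, 54.3]
tcp_rot: [3.141, -0.0, -0.088]
contact_force: [1.0, -0.2, -1.5]
grip_width: 41.4
finger_force: 30.0
```

```bash
python3 -m pendant '[[[0,-0.02,-0.05],[0,0,0],-1],[[0,0,-0.03],[0,0,0],-1],[[0,0,0],[0,0,0],-1],[[0,0,0],[0,0,0],-1],[[0,0,0],[0,0,0],-0.2],[[0,0,0],[0,0,0],-0.2],[[0,0,0],[0,0,0],-0.2],[[0,0,0],[0,0,0],0.3],[[0,0,0],[0,0,0],0.3],[[0,0,0],[0,0,0],0.3]]'
python3 -m pendant '[[[0,0,0.2],[0,0,0],0.3],[[0,0,0.4],[0,0,0],0.3],[[0,0,0.8],[0,0,0],0.3],[[0,0,0.8],[0,0,0],0.3],[[0,0,0.8],[0,0,0],0.3],[[0,0,0.8],[0,0,0],0.3],[[-0.4,0.6,0.4],[0,0,0],0.3],[[-0.4,0.6,0.2],[0,0,0],0.3],[[-0.2,0.6,0],[0,0,0],0.3],[[0,0,0],[0,0,0],0.3]]'
python3 - <<'E'
from h import *
import json
o=bot.get_obs();print(o["time"],o["tool_pos"],o["tcp_rot"],o["joint_positions"].round(3))
p=bot.camera_params("wrist");w=bot.capture("wrist");s=bot.capture("side");t=bot.capture("top")
cv2.imwrite("pics/w3.png",w);cv2.imwrite("pics/s3.png",s);cv2.imwrite("pics/t3.png",t)
a=cv2.resize(s[250:340,255:365],(550,450),interpolation=cv2.INTER_CUBIC)
b=cv2.resize(w,(600,450))[:, :]
cv2.imwrite("pics/m3.png",cv2.resize(np.hstack([a,b]),(800,313)))
E
```

```text
time: 8.63
tool_pos: [531.2, -359.0, 51.9]
tcp_rot: [3.141, -0.0, -0.088]
contact_force: [0.3, 0.0, 0.1]
grip_width: 56.3
finger_force: 0.0
time: 9.47
tool_pos: [500.4, -302.3, 186.0]
tcp_rot: [-3.142, -0.001, -0.086]
contact_force: [0.6, 0.1, -0.0]
grip_width: 59.6
finger_force: 0.0
9.4667 [ 500.44878983 -302.32781613  186.00985398] [-3.14156548e+00 -1.04084752e-03 -8.62784346e-02] [-6.750e-01  4.990e-01  1.441e+00  1.000e-03  1.201e+00  9.820e-01]
```

View pics/m3.png

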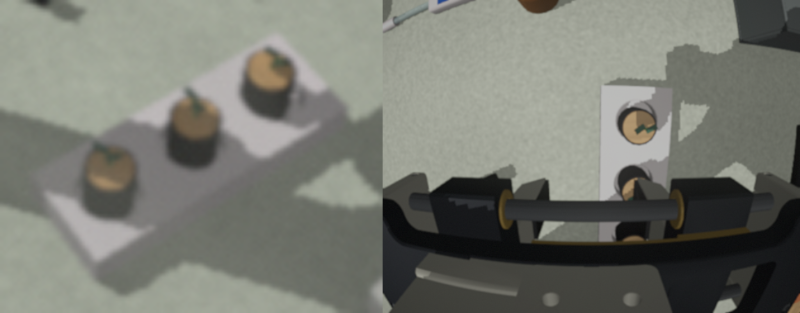

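```bash
python3 -m pendant '[[[-0.077,0.29,0.02],[0,0,0.823],0.3],[[-0.077,0.29,0.02],[0,0,0.823],0.3],[[-0.077,0.29,0.02],[0,0,0.823],0.3],[[-0.077,0.29,0.02],[0,0,0.823],0.3],[[-0.077,0.29,0.02],[0,0,0.823],0.3],[[-0.077,0.29,0.02],[0,0,0.823],0.3],[[-0.077,0.29,0.02],[0,0,0.823],0.3],[[-0.077,0.29,0.02],[0,0,0.823],0.3],[[-0.077,0.29,0.02],[0,0,0.823],0.3],[[-0.077,0.29,0.02],[0,0,0.823],0.3]]'
python3 -m pendant '[[[-0.077,0.29,0.02],[0,0,0.823],0.3],[[-0.077,0.29,0.02],[0,0,0.823],0.3],[[-0.077,0.29,0.02],[0,0,0.823],0.3],[[-0.077,0.29,0.02],[0,0,0.823],0.3],[[-0.077,0.29,0.02],[0,0,0.823],0.3],[[-0.077,0.29,0.02],[0,0,0.823],0.3],[[-0.077,0.29,0.02],[0,0,0.823],0.3],[[-0.077,0.29,0.02],[0,0,0.823],0.3],[[-0.077,0.29,0.02],[0,0,0.823],0.3],[[-0.077,0.29,0.02],[0,0,0.823],0.3]]'
python3 -m pendant '[[[0,0,0],[0,0,0],0],[[0,0,0],[0,0,0],0],[[0,0,0],[0,0,0],0],[[0,0,0],[0,0,0],0],[[0,0,0],[0,0,0],0],[[0,0,0],[0,0,0],0],[[0,0,0],[0,0,0],0],[[0,0,0],[0,0,0],0],[[0,0,0],[0,0,0],0],[[0,0,0],[0,0,0],0]]' | tail -0
python3 - <<'E'
from h import *
import json
o=bot.get_obs();print(o["time"],o["tool_pos"],o["tcp_rot"],o["joint_positions"].round(3))
p=bot.camera_params("wrist");i=bot.capture("wrist");cv2.imwrite("pics/w4.png",i)
json.dump({k:np.array(v).tolist() for k,v in p.items()},open("w4.json","w"))
cv2.imwrite("pics/w4b.png",cv2.convertScaleAbs(cv2.resize(i,(800,600),interpolation=cv2.INTER_CUBIC),alpha=1.4))
E
```

```text
time: 10.45
tool_pos: [478.4, -218.5, 189.7]
tcp_rot: [3.141, 0.0, 0.904]
contact_force: [0.5, -0.1, 0.3]
grip_width: 59.6
finger_force: 0.0
time: 11.28
tool_pos: [455.5, -131.4, 195.9]
tcp_rot: [3.141, 0.0, 1.892]
contact_force: [-0.4, -0.1, -0.7]
grip_width: 59.4
finger_force: 0.0
12.1167 [ 454.94190172 -130.93029048  195.75671768] [3.14149047e+00 5.23568707e-05 1.88748911e+00] [-0.442  0.296  1.735  0.     1.111 -0.759]Exception ignored on flushing sys.stdout:
BrokenPipeError: [Errno 32] Broken pipe
```

View pics/w4b.png

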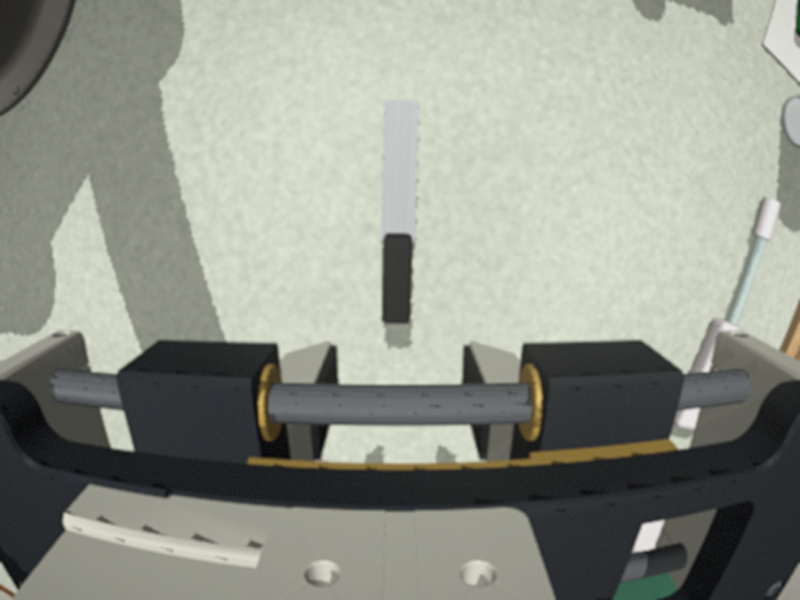

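Run:
```python
from h import *
import json
p=json.load(open("w4.json"));i=cv2.imread("pics/w4.png").astype(int)
a=i[140:215,235:275];m=(a.max(2)<60).astype(np.uint8)
c,_=cv2.findContours(m,0,1);c=max(c,key=cv2.contourArea);r=cv2.minAreaRect(c);print(r)
b=cv2.boxPoints(r)+[235,140]
for q in b:print(onz("wrist",q,36,p).round(1))
s=lambda u,v,z:onz("wrist",(u/1.5625,v/1.5625),z,p).round(1)
F=(s(385,235,36)+s(411,235,36))/2;N=(s(383,322,36)+s(409,322,36))/2;T=(s(384,101,1)+s(418,101,1))/2
print(F,N,np.linalg.norm(F-N),(F+N)/2,T,np.linalg.norm((T-(F+N)/2)[:2]))
for d in(F-N,T-(F+N)/2):print(np.arctan2(d[1],d[0]))
print("cam",ray("wrist",(255,191),p)[0])
print("tcp proj",proj("wrist",(455,-131,36),p)*1.5625)
```

```text
((18.905475616455078, 37.99744415283203), (17.155899047851562, 56.303768157958984), 1.5481576919555664)
[ 450.4 -158.4   36. ]
[ 433.9 -101.3   36. ]
[450.5 -96.3  36. ]
[ 467.7 -153.3   36. ]
[442.4 -99.3  36. ] [ 459.35 -155.7    36.  ] 58.891956157016885 [ 450.875 -127.5     36.   ] [415.4  -10.35   1.  ] 122.40342366535343
1.8627410451179187
1.8648354267013807
cam [432.45426562 -64.77230045 335.15186661]
tcp proj [401.28050404 286.20491673]
```

```bash
python3 -m pendant '[[[-0.12,0.1,-0.4],[0,0,-0.2],0.1],[[0,0,-0.8],[0,0,0],0.1],[[0,0,-0.8],[0,0,0],0.1],[[0,0,-0.8],[0,0,0],0.1],[[0,0,-0.8],[0,0,0],0.1],[[0,0,-0.8],[0,0,0],0.1],[[0,0,-0.6],[0,0,0],0.1],[[0,0,-0.4],[0,0,0],0.1],[[0,0,-0.2],[0,0,0],0.1],[[0,0,-0.15],[0,0,0],0.1]]'
python3 -m pendant '[[[0,0,-0.07],[0,0,0],0.1],[[0,0,0],[0,0,0],0.1],[[0,0,0],[0,0,0],0.1],[[0,0,0],[0,0,0],-1],[[0,0,0],[0,0,0],-1],[[0,0,0],[0,0,0],-1],[[0,0,0],[0,0,0],-1],[[0,0,0],[0,0,0],-1],[[0,0,0],[0,0,0],-1],[[0,0,0],[0,0,0],-1]]'
```

```text
time: 13.0
tool_pos: [451.2, -127.8, 22.6]
tcp_rot: [-3.141, -0.001, 1.864]
contact_force: [-0.4, 0.5, 0.2]
grip_width: 50.3
finger_force: 0.0
time: 13.83
tool_pos: [451.4, -127.9, 21.3]
tcp_rot: [3.141, 0.0, 1.864]
contact_force: [0.2, -0.4, 2.8]
grip_width: 20.0
finger_force: 30.0
```

```bash
python3 -m pendant '[[[0,0,0.2],[0,0,0],-1],[[0,0,0.5],[0,0,0],-1],[[0,0,0.6],[0,0,0],-1],[[0,0,0.6],[0,0,0],-1],[[0.1,0.1,0.6],[0,0,0],-1],[[0.2,0.3,0.5],[0,0,0],-1],[[0.3,0.4,0],[0,0,-0.1],-1],[[0.3,0.4,0],[0,0,-0.1],-1],[[0.3,0.4,0],[0,0,-0.08],-1],[[0.3,0.4,0],[0,0,0],-1]]'
python3 -m pendant '[[[0.3,0.4,0],[0,0,0],-1],[[0.3,0.4,0],[0,0,0],-1],[[0.3,0.4,0],[0,0,0],-1],[[0.3,0.4,0],[0,0,0],-1],[[0.3,0.4,0],[0,0,0],-1],[[0.3,0.4,0],[0,0,0],-1],[[0.3,0.4,0],[0,0,0],-1],[[0.3,0.4,0],[0,0,0],-1],[[0.2,0.3,0],[0,0,0],-1],[[0.1,0.1,0],[0,0,0],-1]]'
python3 - <<'E'
from h import *
import json
o=bot.get_obs();print(o["time"],o["tool_pos"],o["tcp_rot"],o["joint_positions"].round(3),o["contact_force"],o["moment"])
p=bot.camera_params("wrist");i=bot.capture("wrist");cv2.imwrite("pics/w5.png",i)
json.dump({k:np.array(v).tolist() for k,v in p.items()},open("w5.json","w"))
cv2.imwrite("pics/w5b.png",cv2.convertScaleAbs(cv2.resize(i[:300],(800,469),interpolation=cv2.INTER_CUBIC),alpha=1.5))
s=bot.capture("side");cv2.imwrite("pics/s5.png",s)
E
```

```text
time: 14.67
tool_pos: [496.5, -67.3, 111.5]
tcp_rot: [3.142, -0.0, 1.829]
contact_force: [1.2, 0.7, -1.0]
grip_width: 19.9
finger_force: 30.0
time: 15.5
tool_pos: [577.7, 41.4, 111.1]
tcp_rot: [3.142, -0.0, 1.831]
contact_force: [-0.5, 0.6, -1.3]
grip_width: 19.7
finger_force: 30.0
15.5 [577.68225214  41.35755695 111.12835127] [ 3.14154949e+00 -2.87573867e-04  1.83118898e+00] [-0.061  0.571  1.545  0.     1.026 -0.322] [-0.54477133  0.58490625 -1.30704479] [-0.10865409  0.04926591  0.00453685]
```

View pics/w5b.png

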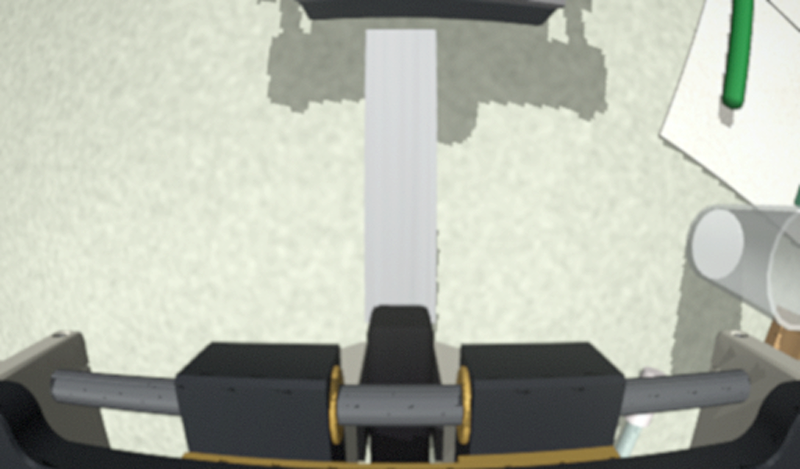

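Run:
```python
from h import *
import json
p=json.load(open("w5.json"))
s=lambda u,v,z:onz("wrist",(u/1.5625,v/1.5625),z,p).round(1)
A,B=s(366,30,91.8),s(436,30,91.8);T=(A+B)/2;d=T[:2]-[577.7,41.4]
print("tip",T,np.linalg.norm(A-B),np.linalg.norm(d),np.arctan2(d[1],d[0]))
u=np.array([np.cos(1.83),np.sin(1.83)]);v=np.array([-u[1],u[0]])
M=np.array([549,198.5]);e=M-T[:2];print("to mouth: along",e@u,"lateral",e@v)
for q in[(302,3),(565,8),(313,18),(552,22)]:print(q,s(*q,46),s(*q,20))
for z in(91.8,):print("tip exp px",proj("wrist",(*(np.array([577.7,41.4])+125*u),z),p)*1.5625)
# predicted px of corners
for z in(0,40,46,52):print(z,[ (proj("wrist",(*(M+k*v),z),p)*1.5625).round(1).tolist() for k in(-60,60)])
```

```text
tip [545.6 160.   91.8] 23.820999139414784 122.86728612612879 1.8351210459030938
to mouth: along 36.34242699760838 lateral -13.154390898992816
(302, 3) [494.8 178.3  46. ] [486.6 187.1  20. ]
(565, 8) [610.7 210.5  46. ] [617.3 223.4  20. ]
(313, 18) [502.  171.8  46. ] [494.8 179.8  20. ]
(552, 22) [606.2 200.7  46. ] [612.2 212.4  20. ]
tip exp px [402.85745332  23.90205812]
0 [[532.9, 27.4], [314.7, 23.1]]
40 [[555.1, 3.4], [299.9, -2.8]]
46 [[559.0, -0.8], [297.3, -7.4]]
52 [[563.1, -5.2], [294.5, -12.2]]
```

```bash
python3 -m pendant '[[[0.1,0.02,-0.2],[0,0,0],-1],[[0.1,0.03,-0.3],[0,0,0],-1],[[0.1,0.03,-0.3],[0,0,0],-1],[[0.1,0.03,-0.3],[0,0,0],-1],[[0.02,0,-0.3],[0,0,0],-1],[[0,0,-0.15],[0,0,0],-1],[[0,0,-0.05],[0,0,0],-1],[[0,0,0],[0,0,0],-1],[[0,0,0],[0,0,0],-1],[[0,0,0],[0,0,0],-1]]'
python3 - <<'E'
from h import *
o=bot.get_obs();print(o["time"],o["tool_pos"],o["tcp_rot"],o["contact_force"],o["moment"])
i=bot.capture("wrist");s=bot.capture("side");cv2.imwrite("pics/s6.png",s);cv2.imwrite("pics/w6.png",i)
u=np.array([np.cos(1.83),np.sin(1.83)]);t=o["tool_pos"]
for n in("side","wrist"):print(n,proj(n,(*(t[:2]+125*u),t[2]-21+1)),proj(n,(549,199,43)))
S=cv2.resize(s[140:230,185:275],(600,600),interpolation=cv2.INTER_CUBIC)
cv2.imwrite("pics/s6b.png",cv2.convertScaleAbs(S,alpha=1.8))
E
```

```text
time: 16.43
tool_pos: [590.2, 43.4, 63.6]
tcp_rot: [3.141, 0.0, 1.83]
contact_force: [0.2, -0.1, -1.7]
grip_width: 20.3
finger_force: 30.0
16.4333 [590.20508383  43.37196362  63.61611568] [3.14066234e+00 2.76378922e-04 1.82998931e+00] [ 0.16210234 -0.0978166  -1.66393811] [-0.0372377   0.02481227 -0.01226918]
side [232.86187747 172.789865  ] [225.09158682 168.90793395]
wrist [257.49228542  15.79326179] [257.46697085 -39.10007258]
```

View pics/s6b.png

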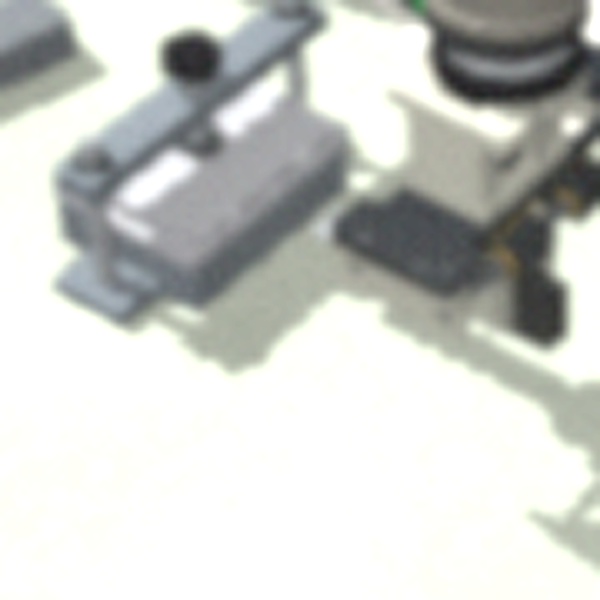

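```bash
python3 -m pendant '[[[-0.0256,0.0967,-0.02],[0,0,0],-1],[[-0.0256,0.0967,0],[0,0,0],-1],[[-0.0256,0.0967,0],[0,0,0],-1],[[-0.0256,0.0967,0],[0,0,0],-1],[[-0.0256,0.0967,0],[0,0,0],-1],[[-0.0256,0.0967,0],[0,0,0],-1],[[-0.0256,0.0967,0],[0,0,0],-1],[[-0.0256,0.0967,0],[0,0,0],-1],[[-0.0256,0.0967,0],[0,0,0],-1],[[-0.0256,0.0967,0],[0,0,0],-1]]'
python3 -m pendant '[[[-0.0128,0.0484,0],[0,0,0],-1],[[-0.0128,0.0484,0],[0,0,0],-1],[[-0.0128,0.0484,0],[0,0,0],-1],[[-0.0128,0.0484,0],[0,0,0],-1],[[-0.0128,0.0484,0],[0,0,0],-1],[[0,0,0],[0,0,0],-1],[[0,0,0],[0,0,0],-1],[[0,0,0],[0,0,0],-1],[[0,0,0],[0,0,0],-1],[[0,0,0],[0,0,0],-1]]'
```

```text
time: 17.37
tool_pos: [582.2, 72.7, 62.5]
tcp_rot: [3.142, 0.0, 1.83]
contact_force: [0.2, 0.5, -1.4]
grip_width: 19.8
finger_force: 30.0
time: 18.2
tool_pos: [580.4, 79.6, 62.5]
tcp_rot: [3.141, 0.0, 1.83]
contact_force: [-0.5, 0.3, -1.9]
grip_width: 20.0
finger_force: 30.0
```

```bash
python3 -m pendant '[[[-0.0128,0.0484,0],[0,0,0],-1],[[-0.0128,0.0484,0],[0,0,0],-1],[[-0.0128,0.0484,0],[0,0,0],-1],[[-0.0128,0.0484,0],[0,0,0],-1],[[-0.0128,0.0484,0],[0,0,0],-1],[[-0.0128,0.0484,0],[0,0,0],-1],[[-0.0128,0.0484,0],[0,0,0],-1],[[-0.0128,0.0484,0],[0,0,0],-1],[[0,0,0],[0,0,0],-1],[[0,0,0],[0,0,0],-1]]'
python3 -m pendant '[[[0,0,-0.01],[0,0,0],-1],[[0,0,-0.01],[0,0,0],-1],[[0,0,-0.01],[0,0,0],-1],[[0,0,0],[0,0,0],-1],[[0,0,0],[0,0,0],-1],[[0,0,0],[0,0,0],-1],[[0,0,0],[0,0,0],-1],[[0,0,0],[0,0,0],-1],[[0,0,0],[0,0,0],-1],[[0,0,0],[0,0,0],-1]]'
python3 - <<'E'
from h import *
o=bot.get_obs();print(o["tool_pos"],o["contact_force"],o["moment"])
s=bot.capture("side");cv2.imwrite("pics/s7.png",s)
E
```

```text
time: 19.03
tool_pos: [577.2, 91.4, 62.5]
tcp_rot: [3.142, 0.0, 1.83]
contact_force: [-0.8, 0.2, -1.6]
grip_width: 19.9
finger_force: 30.0
time: 19.87
tool_pos: [577.3, 91.3, 61.6]
tcp_rot: [3.141, 0.0, 1.83]
contact_force: [-0.2, -1.4, -1.5]
grip_width: 20.2
finger_force: 30.0
[577.26406161  91.28448675  61.64511571] [-0.19787522 -1.42349868 -1.46812218] [-0.1056547   0.04037299 -0.05482288]
```

```bash
python3 -m pendant '[[[0,0,-0.012],[0,0,0],-1],[[0,0,0],[0,0,0],-1],[[0,0,0],[0,0,0],-1],[[0,0,0],[0,0,0],-1],[[0,0,0],[0,0,0],-1],[[0,0,0],[0,0,0],-1],[[0,0,0],[0,0,0],-1],[[0,0,0],[0,0,0],-1],[[0,0,0],[0,0,0],-1],[[0,0,0],[0,0,0],-1]]'
python3 -m pendant '[[[-0.0128,0.0484,0],[0,0,0],-1],[[-0.0128,0.0484,0],[0,0,0],-1],[[-0.0128,0.0484,0],[0,0,0],-1],[[-0.0128,0.0484,0],[0,0,0],-1],[[-0.0128,0.0484,0],[0,0,0],-1],[[-0.0128,0.0484,0],[0,0,0],-1],[[-0.0128,0.0484,0],[0,0,0],-1],[[-0.0128,0.0484,0],[0,0,0],-1],[[0,0,0],[0,0,0],-1],[[0,0,0],[0,0,0],-1]]'
python3 -c "
from h import *
o=bot.get_obs();print(o['tool_pos'],o['contact_force'],o['moment'])"
```

```text
time: 20.75
tool_pos: [577.3, 91.3, 61.3]
tcp_rot: [3.141, 0.0, 1.83]
contact_force: [0.8, 0.6, -1.0]
grip_width: 19.9
finger_force: 30.0
time: 21.58
tool_pos: [574.1, 103.0, 61.3]
tcp_rot: [3.142, -0.0, 1.83]
contact_force: [0.0, 0.1, -1.0]
grip_width: 19.7
finger_force: 30.0
[574.14112678 103.042698    61.25935704] [ 0.04465263  0.11840922 -1.01425284] [-0.03982625  0.01372553  0.01576869]
```

```bash
python3 -m pendant '[[[0,0,-0.012],[0,0,0],-1],[[0,0,0],[0,0,0],-1],[[0,0,0],[0,0,0],-1],[[0,0,0],[0,0,0],-1],[[0,0,0],[0,0,0],-1],[[0,0,0],[0,0,0],-1],[[0,0,0],[0,0,0],-1],[[0,0,0],[0,0,0],-1],[[0,0,0],[0,0,0],-1],[[0,0,0],[0,0,0],-1]]'
python3 -c "
from h import *
o=bot.get_obs();print(o['tool_pos'],o['contact_force'],o['moment'])"
python3 -m pendant '[[[-0.0128,0.0484,0],[0,0,0],-1],[[-0.0128,0.0484,0],[0,0,0],-1],[[-0.0128,0.0484,0],[0,0,0],-1],[[-0.0128,0.0484,0],[0,0,0],-1],[[-0.0128,0.0484,0],[0,0,0],-1],[[0,0,0],[0,0,0],-1],[[0,0,0],[0,0,0],-1],[[0,0,0],[0,0,0],-1],[[0,0,0],[0,0,0],-1],[[0,0,0],[0,0,0],-1]]'
python3 -c "
from h import *
o=bot.get_obs();print(o['tool_pos'],o['contact_force'],o['moment'])"
```

```text
time: 22.42
tool_pos: [574.2, 102.9, 61.0]
tcp_rot: [3.141, -0.0, 1.83]
contact_force: [-0.6, 0.4, 1.6]
grip_width: 19.9
finger_force: 30.0
[574.21377719 102.90405588  60.96168958] [-0.56822154  0.44014641  1.6408018 ] [0.41013667 0.23430189 0.09089781]
time: 23.25
tool_pos: [572.3, 110.4, 61.0]
tcp_rot: [3.141, -0.0, 1.83]
contact_force: [0.8, 0.1, 4.0]
grip_width: 19.6
finger_force: 30.0
[572.32244501 110.35792773  60.97590542] [0.80187525 0.07087533 3.95437885] [ 0.30521053 -0.05006621 -0.0267792 ]
```

```bash
cat > f.py <<'E'
from h import *
o=bot.get_obs();u=np.array([np.cos(1.83),np.sin(1.83)]);t=o["tool_pos"];F=o["contact_force"]
print("depth~",round(125-(np.array([549,199.5])-t[:2])@u,2),"push",round(-F[:2]@u,2),"lat",round(F[:2]@[-u[1],u[0]],2),"Fz",F[2].round(2),"z",t[2].round(2),"M",o["moment"].round(2),"rot",o["tcp_rot"].round(4))
E
for k in 1; do :; done
python3 -m pendant '[[[-0.0085,0.0322,0.005],[0,0,0],-1],[[-0.0085,0.0322,0],[0,0,0],-1],[[-0.0085,0.0322,0],[0,0,0],-1],[[-0.0085,0.0322,0],[0,0,0],-1],[[-0.0085,0.0322,0],[0,0,0],-1],[[0,0,0],[0,0,0],-1],[[0,0,0],[0,0,0],-1],[[0,0,0],[0,0,0],-1],[[0,0,0],[0,0,0],-1],[[0,0,0],[0,0,0],-1]]' >/dev/null; python3 f.py
```

```text
depth~ 37.83 push 1.04 lat -0.29 Fz 3.27 z 61.02 M [ 0.15  0.08 -0.03] rot [-3.1415e+00 -2.0000e-04  1.8300e+00]
```

```bash
python3 -m pendant '[[[-0.0043,0.0161,0],[0,0,0],-1],[[-0.0043,0.0161,0],[0,0,0],-1],[[-0.0043,0.0161,0],[0,0,0],-1],[[-0.0043,0.0161,0],[0,0,0],-1],[[-0.0043,0.0161,0],[0,0,0],-1],[[-0.0043,0.0161,0],[0,0,0],-1],[[0,0,0],[0,0,0],-1],[[0,0,0],[0,0,0],-1],[[0,0,0],[0,0,0],-1],[[0,0,0],[0,0,0],-1]]' >/dev/null; python3 f.py
```

```text
depth~ 40.74 push 1.45 lat -0.85 Fz 2.22 z 61.06 M [-0.04  0.02 -0.02] rot [ 3.1415e+00 -1.0000e-04  1.8299e+00]
```

```bash
python3 -m pendant '[[[-0.0043,0.0161,0],[0,0,0],-1],[[-0.0043,0.0161,0],[0,0,0],-1],[[-0.0043,0.0161,0],[0,0,0],-1],[[-0.0043,0.0161,0],[0,0,0],-1],[[-0.0043,0.0161,0],[0,0,0],-1],[[-0.0043,0.0161,0],[0,0,0],-1],[[0,0,0],[0,0,0],-1],[[0,0,0],[0,0,0],-1],[[0,0,0],[0,0,0],-1],[[0,0,0],[0,0,0],-1]]' >/dev/null; python3 f.py
```

```text
depth~ 42.73 push 6.73 lat -0.89 Fz 3.13 z 61.24 M [-0.95 -0.17  0.11] rot [3.1411e+00 1.4000e-03 1.8300e+00]
```

```bash
python3 -m pendant '[[[-0.0043,0.0161,0],[0,0,0],-1],[[-0.0043,0.0161,0],[0,0,0],-1],[[-0.0043,0.0161,0],[0,0,0],-1],[[-0.0043,0.0161,0],[0,0,0],-1],[[-0.0043,0.0161,0],[0,0,0],-1],[[-0.0043,0.0161,0],[0,0,0],-1],[[0,0,0],[0,0,0],-1],[[0,0,0],[0,0,0],-1],[[0,0,0],[0,0,0],-1],[[0,0,0],[0,0,0],-1]]' >/dev/null; python3 f.py
```

```text
depth~ 45.54 push 7.84 lat 0.49 Fz 3.34 z 61.23 M [-1.   -0.18 -0.03] rot [3.1409e+00 1.6000e-03 1.8300e+00]
```

```bash
python3 -m pendant '[[[0,0,0],[0,0,0],-1],[[0,0,0],[0,0,0],-1],[[0,0,0],[0,0,0],-1],[[0,0,0],[0,0,0],-1],[[0,0,0],[0,0,0],-1],[[0,0,0],[0,0,0],-1],[[0,0,0],[0,0,0],-1],[[0,0,0],[0,0,0],-1],[[0,0,0],[0,0,0],-1],[[0,0,0],[0,0,0],-1]]' >/dev/null; python3 f.py; python3 -c "
from plant import bot
print(bot.close_job())"
```

```text
depth~ 45.54 push 7.26 lat -0.32 Fz 2.73 z 61.24 M [-1.04 -0.26  0.1 ] rot [3.1409e+00 1.6000e-03 1.8300e+00]
the job is handed in; nothing more can be done
None
```

The job is handed in with no verdict returned: the cup is seated upright in the empty well, and the gauge is held level about 45 mm into the gap at about 7 N push, with the upper plate lifted an estimated 0.5 mm (inferred from the force readings, not seen in a picture).

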